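# Clamp a sharpening stone in its holder

## Task

Lay the longer of the two sharpening stones down into the empty holder, flat on its rubber ribs between the four guides, and let go of it; then push the clamp handle over and down, past its over-centre point, until it locks home against its stop and grips the stone by itself. Put the stone in gently, do not force the handle once it meets its stop (keep the push under about 20 N), and leave the other things on the table where they are.

Things in the scene. Friction and masses are not known exactly. Their poses are not given: they have to be found in the camera images.
- stone_center (a point): centre of the longer sharpening stone, a loose two-layer block 50 x 150 x 25 mm (reddish on white), about 0.3 to 0.6 kg, lying flat on the table; its x is across the 50 mm width, y along the 150 mm length, z up
- short_stone_center (a point): centre of the other, worn stone of the same make, 50 x 100 x 25 mm, too short for the clamp to reach; axes likewise. Leave it alone
- holder: fixed steel stone holder; origin on the table top, z up. Its base plate is 90 mm wide (x +-45), 8 mm thick, from y = -205 to y = +90 mm. Along its y axis from -y to +y: end stop (face at y = -185, 22 mm tall over the plate), stone place, clamp pad, clamp with handle. Clamp cheeks x +-18: y +7 to +35 up to 36 mm, y +35 to +80 up to 64 mm high
- seat (a point): where the centre of the stone will be once it is clamped against the end stop: holder frame (0, -110, 26.5) mm; axes as the holder's. The stone lies along the holder's y, either way round, its underside on two rubber ribs 14 mm above the table. Open, the clamp leaves room to set the stone down 0 to 8 mm towards +y of here; the clamp slides it home with a sprung rubber pad
- bed: two rubber ribs and four guide blocks under the seat; origin 8 mm above the table below the seat. The guides stand 6 mm thick at x = +-27.5 to +-33.5 mm (55 mm between them for the 50 mm stone), y = +-48 to +-70 mm, their tops 26 mm above the table (12 mm over the ribs). Between the guides, at the middle of the stone, both sides are free for fingers, down to the 8 mm base plate
- pivot (a point): handle's hinge axis (along the holder's x), holder frame (0, 50, 52) mm. The handle turns 1.0 to 1.65 rad about it to lock. Seen at the grip, the push rises to 5 to 8 N, falls to about nothing at the over-centre point, and 0.045 rad (4 mm) further climbs steeply at a rigid stop. Let go short of the over-centre point the handle springs back and the stone is loose; past it, it stays locked
- grip_mid (a point): middle of the black round handle grip (18 mm thick, from 55 to 125 mm from the hinge axis), on its axis, 90 mm from the hinge. It starts 1.0 to 1.95 rad above the holder's +y direction and is pushed towards +y and down. The handle is set on its hub at any angle, so it meets its stop anywhere from 0.3 rad above level to level: the stop must be felt
- squeeze_bottle: clear squeeze bottle 60 mm across, 170 mm tall, leave alone; origin under its centre
- sauce_bowl: small white bowl 84 mm across, 35 mm tall, leave alone; origin under its centre
- water_cup: steel cup 72 mm across, 85 mm tall, leave alone; origin under its centre
- chef_knife: knife lying flat, 300 mm long, leave alone; origin near the handle's front end
- nagura: small grey dressing stone 30 x 60 x 22 mm, leave alone; origin under its centre
- stop: steel end stop block of the holder, 50 x 12 x 22 mm, against which the clamp presses the stone's end; origin under its centre, on the base plate
There are look-alikes about, which are no part of the job. What is shaped like the part that bears stone_center but purple or turquoise is not meant.

How it is judged:
By the outcome, as a careful person would: the job done as asked, in the order asked, and still so for the second after the job is handed in, with the robot touching nothing.
It also fails if it takes over 72 s, if anything falls off the work surface, if the arm or the gripper's body presses on something with over 40 N, if the wrist force passes 120 N, or if a joint passes its speed limit or range.

## Robot

A 7-joint arm with a two-finger parallel gripper is mounted at the origin on the work surface. World frame = base frame: x ahead of the robot, y to its left, z up, the work surface at z = 0. Lengths are in m, angles in rad, forces in N, time in s.
With the tool pointing down it reaches from about 0.4 to 0.85 m from the base axis. Payload 10.4 kg.
Tool frame: the origin (TCP) lies on the front face of the gripper's body, between the roots of the fingers; the fingertips stand 73 mm ahead of it and the grasp point (between the pads) lies 54 mm ahead of it; z points along the fingers, y is the line along which they close (so a half turn about z gives the same grasp; the last joint's range is limited). The gripper opens to 85 mm and grips with 20 to 120 N. Pads are 22 mm wide; open, the fingers measure 114 mm over their backs; the gripper's body (76 mm by 85 mm) begins 54 mm behind the grasp point. The pads swing forward as they close: fully open they stand 13 mm farther back than shut.
Start: joints at [-1.262, 0.332, -0.065, 1.46, 0.022, 1.35, -0.088], TCP at [0.204, 0.591, 0.304] pointing down, gripper open.
Joint ranges: [-2.6, 2.6], [-0.5, 2.12], [-1.47, 1.34], [0.16, 2.42], [-1.27, 4.41], [0.06, 2.06], [-2.6, 2.6]. Speed limits (rad/s): [2.22, 2.22, 2.79, 2.79, 3.14, 3.14, 3.14].

## Interface

Orientations are given as a unit quaternion [x, y, z, w].
In Python, from workcell import manip gives the robot as it stands.
- The arm moves only by the shell command python3 -m jog 'ROWS' [FORCE]. ROWS is JSON, a list of rows, each an object with "grip": the gripper command: -1 is fully open, 1 is shut, values between are in proportion; "slide": the shift along the tool's x, y, z in cm, a list of three; "yaw": the turn about the tool's z in rad. A call has 1 to 8 rows; each row shifts and turns the commanded pose from where the row before left it, along the tool's axes as they then stand; what a row does not reach is not made up. A row lasts 1/10 s, in which the tool goes at most 50 mm and 8.59 degrees, less where a joint would pass 70% of its speed; a pose out of reach is approached as far as the arm can. A call with a gripper value outside its range is refused whole. The fingers move at their own pace and stop on an object; FORCE is the grip in N (left out, the last holds). Time passes only in rows, so rows that do not move let the fingers close. It gives the time, the measured TCP pose, the force, the opening and the grip force at its end, in the units of the state.
- manip.get_obs(): the state, without advancing time (a new reading comes with each control period).
- manip.camera(name): name is "side" or "top"; returns the picture (384x512x3 uint8, blue, green, red); there is no depth.
- manip.calibration(name): a dict with "vfov" (degrees; the focal length in pixels is half the picture's height over the tangent of half this angle, whatever the lens; pixels are square), "cx", "cy" (the principal point, pixels), "camera_from_world" (4x4, takes a point from world to camera coordinates). Camera axes: x right, y down, z forward; pixel columns grow to the right and rows downward; lengths in m; the calibration is good to about 2 mm. A picture is of the moment at which its call begins. calibration takes no time and is no camera call.
- manip.hand_in(): hands the job in; it is judged then, once.
Trained networks look in the newest picture that a camera, given by its name, has taken for a name from the list of things; names that differ only in an ending like _2 or _b are one class to them, and where a whole thing is asked for, a point or a joint stands for the part that bears it (a point fixed in the world has none). Each returns a list of dicts, best first, with "conf" (0 to 1); they miss things now and then, are a little off and sometimes report something else, mostly with a low value. They report only what shows in the picture. A call takes as long as a camera call. They do not tell look-alikes from the thing itself.
- manip.masks_of(thing, camera): "region" (384x512 bool, what is visible of it) and "centre" ([column, row] in pixels, amid what is visible of it).
The state is a dict: "clock": time; "joint_pos": joint angles; "joint_velocities": joint speeds; "tau": joint torques, N m; "position": TCP position; "ee_rot": TCP orientation; "ft_force": force on the tool from outside, world axes, zero at the start; "torque": the same for the moment, N m; "grip_width": opening from 0.0 (shut) to 1.0 (fully open); "grasp_force": force on a finger pad.
Only numpy, scipy, OpenCV 4.12 (cv2) and the standard library are available. Lean on these libraries where they do the work, as an engineer would, in place of code of your own. Each camera call takes 0.05 s, during which the arm holds its last target. There are 200 camera calls.

## Working session

There is one attempt and no reset: what is moved stays moved. The work goes in short steps, Python scripts to look and compute and a shell command to move; the robot and the scene stay as the last step left them, time stands still between calls to the robot, and variables do not carry over. Pictures are saved under pics/ and viewed, at most 10 in all, crops included, and the job is handed in when it is done.

```bash
mkdir -p pics; ls
python3 - <<'E'
from workcell import manip
import cv2,numpy as np
for c in("side","top"):
    im=manip.camera(c); cv2.imwrite(f"pics/{c}0.png",im)
    k=manip.calibration(c); print(c,k["vfov"],k["cx"],k["cy"],np.round(k["camera_from_world"],3).tolist(), [x for x in k if x not in("vfov","cx","cy","camera_from_world")])
    for t in("stone_center","short_stone_center","holder","stop","grip_mid","bed"):
        for d in manip.masks_of(t,c)[:3]: print(t,round(d["conf"],2),np.round(d["centre"],1),d["region"].sum())
o=manip.get_obs();print({k:np.round(v,3).tolist() for k,v in o.items()})
E
```

```text
pics
side 46.35896008130318 250.8986800307489 190.73469552010096 [[-0.999, -0.049, -0.002, 0.51], [-0.032, 0.683, -0.73, 0.078], [0.037, -0.729, -0.684, 1.657], [0.0, 0.0, 0.0, 1.0]] []
stone_center 0.91 [290.6 272.4] 715
stone_center 0.89 [333.  317.8] 878
stone_center 0.68 [241.3 288.4] 655
short_stone_center 0.46 [245.8 148.6] 213
holder 0.74 [235.2 195.1] 1317
top 42.68849948771263 256.1698325838873 197.13057547439618 [[-0.015, -1.0, -0.002, 0.036], [-0.976, 0.015, -0.218, 0.523], [0.218, -0.001, -0.976, 1.523], [0.0, 0.0, 0.0, 1.0]] []
stone_center 0.7 [157.4 202.5] 776
stone_center 0.68 [126.3 287.8] 843
stone_center 0.67 [177.  249.8] 749
short_stone_center 0.6 [370.7 198.7] 501
holder 0.87 [282.2 182.3] 2264
stop 0.66 [324.9 178.5] 74
grip_mid 0.42 [245.8 184.6] 81
bed 0.57 [324.2 180.6] 28
bed 0.54 [317.4 180.8] 145
bed 0.47 [153.9 204.2] 790
{'clock': 0.7, 'joint_pos': [-1.262, 0.332, -0.065, 1.46, 0.022, 1.35, -0.089], 'joint_velocities': [0.002, 0.0, -0.0, -0.0, 0.001, 0.002, -0.0], 'tau': [0.0, -62.508, 0.049, -39.179, 0.017, 0.002, -0.0], 'position': [0.204, 0.591, 0.304], 'ee_rot': [0.165, 0.986, 0.0, -0.0], 'ft_force': [0.098, 0.198, -0.548], 'torque': [-0.075, 0.034, -0.004], 'grasp_force': 0.0, 'grip_width': 1.001}
```

View pics/top0.png

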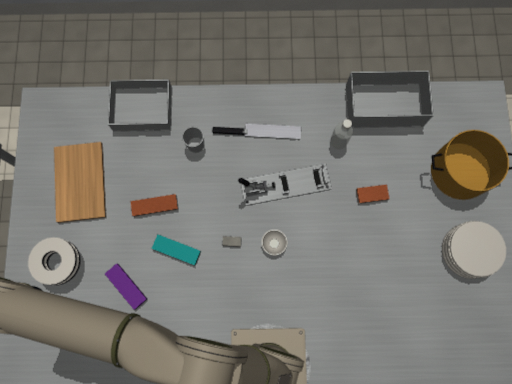

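View pics/side0.png

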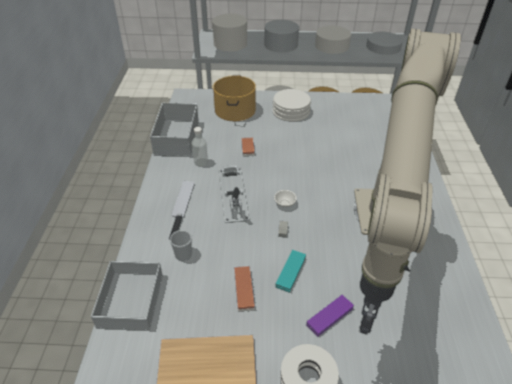

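The top view shows the long reddish stone at (155,205), the short one at (373,194), and the holder around (285,183) with its clamp at the left end and its stop at the right (325,178). In the side view the stone is at (244,288) and the holder at (235,195). Next I'll fit poses with projected models and check them on a zoomed crop.

```bash
cat > h.py <<'E'
from workcell import manip
import cv2,numpy as np
from scipy.optimize import minimize
K={c:manip.calibration(c) for c in("side","top")}
def proj(c,P):
    k=K[c];T=np.array(k["camera_from_world"]);f=192/np.tan(np.radians(k["vfov"])/2)
    q=np.atleast_2d(P)@T[:3,:3].T+T[:3,3]
    return np.c_[k["cx"]+f*q[:,0]/q[:,2],k["cy"]+f*q[:,1]/q[:,2]]
def ray(c,uv,z):
    k=K[c];T=np.array(k["camera_from_world"]);f=192/np.tan(np.radians(k["vfov"])/2)
    d=T[:3,:3].T@np.array([(uv[0]-k["cx"])/f,(uv[1]-k["cy"])/f,1]);o=-T[:3,:3].T@T[:3,3]
    return o+d*(z-o[2])/d[2]
def fr(p,L):  # pose (x,y,yaw) -> world
    L=np.atleast_2d(L).astype(float);c,s=np.cos(p[2]),np.sin(p[2])
    return np.c_[p[0]+c*L[:,0]-s*L[:,1],p[1]+s*L[:,0]+c*L[:,1],L[:,2]]
def box(x0,x1,y0,y1,z0,z1): return np.array([[x,y,z] for x in(x0,x1) for y in(y0,y1) for z in(z0,z1)])
def sil(c,p,boxes,s=4):
    m=np.zeros((384*s,512*s),np.uint8)
    for b in boxes:
        h=cv2.convexHull(((proj(c,fr(p,b))+.5)*s).astype(np.float32));cv2.fillConvexPoly(m,np.round(h).astype(np.int32),1)
    return cv2.resize(m.astype(np.float32),(512,384),interpolation=cv2.INTER_AREA)
def fit(p0,boxes,masks):
    def cost(p): return sum(np.abs(sil(c,p,boxes)-m).sum() for c,m in masks.items())
    r=minimize(cost,p0,method="Nelder-Mead",options=dict(initial_simplex=np.array(p0)+np.array([[0,0,0],[.015,0,0],[0,.015,0],[0,0,.1]]),maxiter=150))
    return r.x,r.fun,{c:round(float(cost_c(c,r.x,boxes,m)),1) for c,m in masks.items()}
def cost_c(c,p,b,m): return np.abs(sil(c,p,b)-m).sum()
def red(im):
    h=cv2.cvtColor(im,cv2.COLOR_BGR2HSV);return ((h[...,0]<14)|(h[...,0]>170))&(h[...,1]>120)
def comp(m,uv,r):
    yy,xx=np.mgrid[:384,:512];return m&(np.hypot(xx-uv[0],yy-uv[1])<r)
E
python3 - <<'E'
from h import *
im={c:cv2.imread(f"pics/{c}0.png") for c in K}
mk={"top":comp(red(im["top"]),(155,205),32),"side":comp(red(im["side"]),(244,288),32)}
print({c:m.sum() for c,m in mk.items()})
p=ray("top",(155,205),.02);B=[box(-.025,.025,-.075,.075,0,.025)]
for cs in(("top",),("side",),("top","side")):
    print(cs,fit([p[0],p[1],.1],B,{c:mk[c].astype(float) for c in cs}))
# holder: network mask
hb=[box(-.045,.045,-.205,.09,0,.008)]
a=ray("top",(325,178),.02);b=ray("top",(246,189),.008);print("stop,clampend",a,b)
for c in K:
    d=manip.masks_of("holder",c)[0]["region"]; np.save(f"hold_{c}.npy",d)
y=np.arctan2(-(b-a)[0],(b-a)[1]);p0=[a[0]-np.sin(y)*.19,a[1]+np.cos(y)*.19,y]
bb=hb+[box(-.018,.018,.035,.08,0,.064),box(-.025,.025,-.197,-.185,0,.03)]
for cs in(("top",),("side",),("top","side")):
    q=fit(p0,bb,{c:np.load(f"hold_{c}.npy").astype(float) for c in cs});print(cs,q)
    print(proj("top",fr(q[0],[[-.045,-.205,.008],[.045,-.205,.008],[.045,.09,.008],[-.045,.09,.008]])).round(1).tolist())
def crop(c,x,y,w,h):
    return cv2.resize(im[c][y:y+h,x:x+w],None,fx=6,fy=6,interpolation=cv2.INTER_CUBIC)
A=crop("top",230,155,110,60);Bc=crop("side",205,155,60,40) 
Bc=cv2.resize(im["side"][155:225,205:265],None,fx=5,fy=5,interpolation=cv2.INTER_CUBIC)[:230]
Z=np.zeros((590,660,3),np.uint8);Z[:360]=A;Z[360:590,:300]=Bc;cv2.imwrite("pics/z1.png",Z)
E
```

```text
{'top': np.int64(668), 'side': np.int64(290)}
('top',) (array([0.51143916, 0.36648293, 0.13994864]), np.float64(116.3125), {'top': 116.3})
('side',) (array([0.51863009, 0.35163834, 0.09739695]), np.float64(434.5625), {'side': 434.6})
('top', 'side') (array([0.51271066, 0.36424185, 0.12091662]), np.float64(571.5625), {'top': 118.8, 'side': 452.8})
stop,clampend [ 0.59363066 -0.2014064   0.02      ] [0.56288174 0.06171919 0.008     ]
('top',) (array([ 0.56779574, -0.01333828,  0.18216936]), np.float64(128.5), {'top': 128.5})
[[331.5, 188.4], [325.4, 162.9], [239.4, 179.5], [244.6, 205.4]]
('side',) (array([ 0.57603287, -0.01342085,  0.18060125]), np.float64(62.25), {'side': 62.2})
[[331.4, 186.1], [325.3, 160.7], [239.5, 177.1], [244.5, 202.9]]
('top', 'side') (array([ 0.57024716, -0.01257489,  0.18344845]), np.float64(345.4375), {'top': 168.8, 'side': 176.7})
[[331.2, 187.6], [325.1, 162.2], [239.2, 178.9], [244.4, 204.7]]
```

View pics/z1.png

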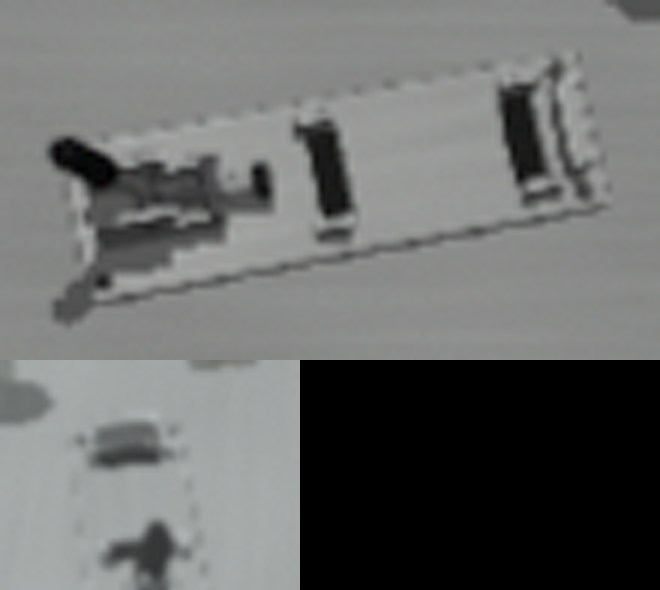

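Zoomed top view: the plate's corners are at about (246,205), (331,189), (327,162) and (242,178). The black ribs are at about (284.5,185) and (317,178), and the black grip is at about (243.5,181). The side crop was cut too short to use. Next I'll check the calibration and lens against the known gripper position.

Run:
```python
from h import *
from scipy.optimize import least_squares
im={c:cv2.imread(f"pics/{c}0.png") for c in K}
uv=np.array([(330.8,189.1),(326.7,162.1),(242,178),(246.2,205.1)])
L=[[-.045,-.205,.008],[.045,-.205,.008],[.045,.09,.008],[-.045,.09,.008]]
r=least_squares(lambda p:(proj("top",fr(p,L))-uv).ravel(),[.57,-.013,.18]);print(r.x,r.fun.round(1))
p=r.x;print("ribs?",proj("top",fr(p,[[0,-.16,.014],[0,-.06,.014],[0,-.185,.03],[0,0.007,.036]])).round(1).tolist())
for c in K:
    print(c,"fingertip mid",proj(c,[[.204,.591,.231],[.204,.591,.304]]).round(1).tolist())
    for t in ("stone_center",):
        for d in manip.masks_of(t,c):
            m=d["region"];col=cv2.cvtColor(im[c],cv2.COLOR_BGR2HSV)[m].mean(0).round();print(c,d["conf"],d["centre"],m.sum(),col)
            if abs(col[0])<15 or col[0]>165:
                B=[box(-.025,.025,-.075,.075,0,.025)];u=d["centre"];q=ray(c,u,.02)
                print(fit([q[0],q[1],.1],B,{c:m.astype(float)}))
                rr=cv2.minAreaRect(np.argwhere(m)[:,::-1].astype(np.float32));print(rr)
Z=np.zeros((600,800,3),np.uint8)
a=cv2.resize(im["side"][160:225,205:265],None,fx=6,fy=6,interpolation=cv2.INTER_CUBIC);Z[:390,:360]=a
a=cv2.resize(im["side"][255:320,220:270],None,fx=6,fy=6,interpolation=cv2.INTER_CUBIC);Z[:390,380:680]=a
a=cv2.resize(im["top"][188:220,125:185],None,fx=6,fy=6,interpolation=cv2.INTER_CUBIC);Z[400:592,:360]=a
a=cv2.resize(im["side"][290:340,340:400],None,fx=4,fy=4,interpolation=cv2.INTER_CUBIC);Z[395:595,380:620]=a
cv2.imwrite("pics/z2.png",Z)
```

```text
[ 0.57005137 -0.01729333  0.17160816] [ 1.8 -0.7  0.1  0.8 -1.3  0.6 -0.6 -0.7]
ribs? [[316.8, 177.5], [287.4, 182.9], [324.7, 174.9], [267.8, 184.9]]
side fingertip mid [[366.4, 318.3], [372.0, 301.3]]
side 0.91 [290.6, 272.4] 715 [ 89. 128. 150.]
side 0.89 [333.0, 317.8] 878 [138. 116. 141.]
side 0.68 [241.3, 288.4] 655 [ 10. 110. 156.]
(array([0.51846267, 0.36846832, 0.13644143]), np.float64(93.375), {'side': 93.4})
((243.0532989501953, 288.5860595703125), (43.728763580322266, 15.753219604492188), 84.80557250976562)
top fingertip mid [[51.6, 300.6], [40.1, 300.2]]
top 0.7 [157.4, 202.5] 776 [ 10. 151. 125.]
(array([0.51189291, 0.36477099, 0.15624026]), np.float64(38.9375), {'top': 38.9})
((154.2432403564453, 204.95947265625), (17.09749412536621, 47.18251037597656), 80.53767395019531)
top 0.68 [126.3, 287.8] 843 [140. 146. 118.]
top 0.67 [177.0, 249.8] 749 [ 89. 186. 130.]
top 0.64 [234.2, 242.9] 184 [ 25.  21. 112.]
```

View pics/z2.png

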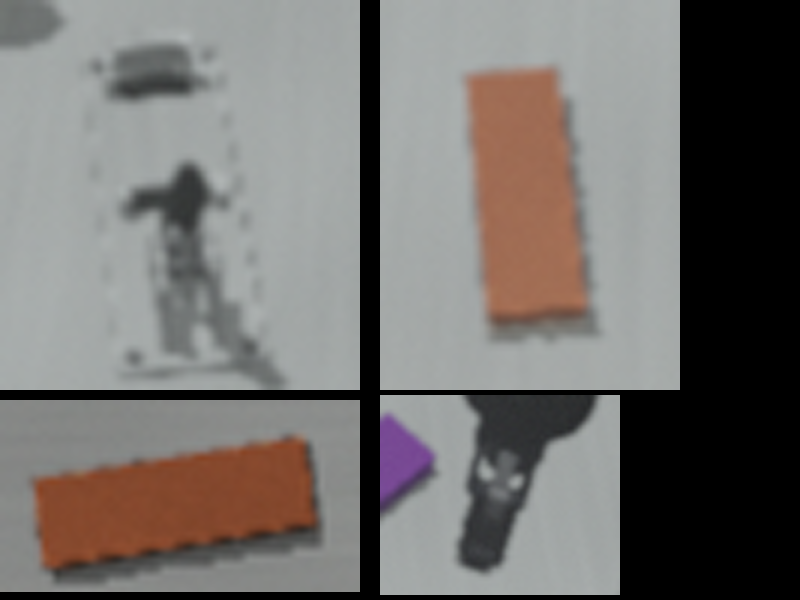

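The crops show the stone's top-face corners clearly: in the top view about (130.6,200.9), (175.4,193.8), (177.3,208.4) and (132.1,215.6); in the side view about (234,267), (249,266), (254,307) and (238,307). The gripper tip appears close to where the calibration predicts it.

Run:
```python
from h import *
from scipy.optimize import least_squares
S={"top":[(132.1,215.6),(130.6,200.9),(175.4,193.8),(177.3,208.4)],"side":[(254.2,306.6),(237.6,307.1),(234.2,266.6),(249.1,265.9)]}
L=np.array([[-.025,.075,.025],[.025,.075,.025],[.025,-.075,.025],[-.025,-.075,.025]])
for cs in(["top"],["side"],["top","side"]):
    r=least_squares(lambda p:np.concatenate([(proj(c,fr(p,L))-S[c]).ravel() for c in cs]),[.51,.365,.13]);print(cs,r.x.round(4),r.fun.round(1))
# distortion check: table edge straightness / k1 fit
def kfit(c):
    k=K[c];pp=np.array([k["cx"],k["cy"]])
    def res(q):
        u=proj(c,fr(q[:3],L));d=(u-pp)/500;return ((pp+500*d*(1+q[3]*(d**2).sum(1,keepdims=True)))-S[c]).ravel()
    r=least_squares(res,[.51,.365,.13,0]);print(c,r.x.round(4),r.cost)
kfit("top");kfit("side")
for p in([.57025,-.01257,.18345],[.57,-.0173,.1716],[.576,-.0134,.1806]):
    for c in K: print(c,proj(c,fr(p,[[.045,.09,.008],[-.045,.09,.008],[.045,-.205,.008],[-.045,-.205,.008],[.025,-.185,.03],[-.025,-.185,.03]])).round(1).tolist())
```

```text
['top'] [0.5107 0.3636 0.1462] [-0.2  0.1 -0.3 -0.   0.3 -0.1  0.3  0. ]
['side'] [0.5151 0.3688 0.1444] [-0.  -0.5 -0.2  0.4 -0.2  0.3  0.4 -0.2]
['top', 'side'] [0.5131 0.366  0.1441] [-0.9 -0.7 -1.  -0.8 -0.4 -0.8 -0.5 -0.7  0.7 -1.3  0.6 -0.4  0.5 -0.4
  1.1 -0.9]
top [ 0.5105  0.3651  0.1461 -0.0889] 0.0038602813640274142
side [0.5151 0.3686 0.1446 0.0186] 0.38636142239077875
side [[225.5, 221.3], [250.4, 218.8], [218.8, 168.6], [240.8, 166.7], [223.9, 167.2], [236.3, 166.1]]
top [[239.2, 178.9], [244.4, 204.7], [325.1, 162.2], [331.2, 187.6], [321.5, 167.1], [324.9, 181.4]]
side [[225.4, 220.2], [250.2, 218.0], [219.6, 167.7], [241.5, 166.0], [224.6, 166.3], [237.0, 165.3]]
top [[240.7, 178.6], [245.6, 204.5], [326.8, 162.9], [332.6, 188.4], [323.1, 167.8], [326.4, 182.1]]
side [[223.9, 221.0], [248.7, 218.6], [217.6, 168.4], [239.5, 166.5], [222.6, 167.0], [235.0, 165.9]]
top [[239.5, 177.1], [244.5, 202.9], [325.3, 160.7], [331.4, 186.1], [321.7, 165.6], [325.1, 179.9]]
```

```bash
python3 -m jog '[{"grip":-1,"slide":[-4.56,-1.42,0],"yaw":0},{"grip":-1,"slide":[-4.56,-1.42,0],"yaw":0},{"grip":-1,"slide":[-4.56,-1.42,0],"yaw":0},{"grip":-1,"slide":[-4.56,-1.42,0],"yaw":0},{"grip":-1,"slide":[-4.56,-1.42,0],"yaw":0},{"grip":-1,"slide":[-4.56,-1.42,0],"yaw":0},{"grip":-1,"slide":[-4.56,-1.42,0],"yaw":0},{"grip":-1,"slide":[-4.56,-1.42,0],"yaw":0}]' 40
python3 -m jog '[{"grip":-1,"slide":[0,0,1],"yaw":0.137},{"grip":-1,"slide":[0,0,1],"yaw":0.137},{"grip":-1,"slide":[0,0,1],"yaw":0.137},{"grip":-1,"slide":[0,0,1],"yaw":0.137},{"grip":-1,"slide":[0,0,1],"yaw":0.137},{"grip":-1,"slide":[0,0,1],"yaw":0.137},{"grip":-1,"slide":[0,0,1],"yaw":0.137},{"grip":-1,"slide":[0,0,1],"yaw":0.137}]'
```

```text
clock: 1.7
position: [0.5128, 0.3633, 0.3042]
ee_rot: [0.165, 0.986, 0.0, 0.0]
ft_force: [0.5, 0.5, 0.1]
grip_width: 1.003
grasp_force: 0.0
clock: 2.5
position: [0.5114, 0.3648, 0.2235]
ee_rot: [0.657, 0.754, 0.0, -0.0]
ft_force: [0.7, -0.2, -0.5]
grip_width: 0.996
grasp_force: 0.0
```

```bash
python3 -m jog '[{"grip":-1,"slide":[0,0,4],"yaw":0},{"grip":-1,"slide":[0,0,4],"yaw":0},{"grip":-1,"slide":[0,0,3],"yaw":0},{"grip":-1,"slide":[0,0,2],"yaw":0},{"grip":-1,"slide":[0,0,1.2],"yaw":0},{"grip":-1,"slide":[0,0,0.9],"yaw":0}]'
python3 -m jog '[{"grip":1,"slide":[0,0,0],"yaw":0},{"grip":1,"slide":[0,0,0],"yaw":0},{"grip":1,"slide":[0,0,0],"yaw":0},{"grip":1,"slide":[0,0,0],"yaw":0},{"grip":1,"slide":[0,0,0],"yaw":0},{"grip":1,"slide":[0,0,0],"yaw":0},{"grip":1,"slide":[0,0,0],"yaw":0},{"grip":1,"slide":[0,0,0],"yaw":0}]' 40
```

```text
clock: 3.1
position: [0.5115, 0.3648, 0.0723]
ee_rot: [0.655, 0.756, -0.0, -0.0]
ft_force: [-0.6, -0.8, 0.3]
grip_width: 0.999
grasp_force: 0.0
clock: 3.9
position: [0.5126, 0.3653, 0.0746]
ee_rot: [0.655, 0.756, 0.002, 0.0]
ft_force: [1.2, -0.1, 6.5]
grip_width: 0.575
grasp_force: 44.0
```

```bash
python3 -m jog '[{"grip":1,"slide":[0,0,-0.5],"yaw":0},{"grip":1,"slide":[0,0,-1.5],"yaw":0},{"grip":1,"slide":[0,0,-3],"yaw":0},{"grip":1,"slide":[0,0,-4],"yaw":0},{"grip":1,"slide":[0,0,-4.5],"yaw":0},{"grip":1,"slide":[0,0,-4.5],"yaw":0},{"grip":1,"slide":[0,0,-4.5],"yaw":0},{"grip":1,"slide":[0,0,-2],"yaw":-0.037}]'
python3 -m jog '[{"grip":1,"slide":[-2.5,0,0],"yaw":0},{"grip":1,"slide":[-4.5,0.2,0],"yaw":0},{"grip":1,"slide":[-4.5,0.2,0],"yaw":0},{"grip":1,"slide":[-4.5,0.2,0],"yaw":0},{"grip":1,"slide":[-4.5,0.2,0],"yaw":0},{"grip":1,"slide":[-4.5,0.2,0],"yaw":0},{"grip":1,"slide":[-4.5,0.2,0],"yaw":0},{"grip":1,"slide":[-4.5,0.2,0],"yaw":0}]'
python3 -m jog '[{"grip":1,"slide":[-4.5,0.2,0],"yaw":0},{"grip":1,"slide":[-4.5,0.2,0],"yaw":0},{"grip":1,"slide":[-4,0.2,0],"yaw":0},{"grip":1,"slide":[-2,0.2,0],"yaw":0},{"grip":1,"slide":[0,0,0],"yaw":0}]'
```

```text
clock: 4.7
position: [0.5119, 0.3648, 0.3239]
ee_rot: [0.641, 0.768, 0.003, 0.0]
ft_force: [0.8, -0.3, -3.5]
grip_width: 0.579
grasp_force: 43.1
clock: 5.5
position: [0.5857, 0.0309, 0.3188]
ee_rot: [0.641, 0.768, 0.0, -0.0]
ft_force: [2.0, -0.4, -2.6]
grip_width: 0.579
grasp_force: 43.0
clock: 6.0
position: [0.6201, -0.1177, 0.3185]
ee_rot: [0.643, 0.766, -0.001, 0.0]
ft_force: [-0.6, -0.5, -3.8]
grip_width: 0.576
grasp_force: 43.0
```

```bash
python3 -m jog '[{"grip":1,"slide":[0.2,-1.5,1],"yaw":0},{"grip":1,"slide":[0.2,-1.4,3],"yaw":0},{"grip":1,"slide":[0,0,4],"yaw":0},{"grip":1,"slide":[0,0,4],"yaw":0},{"grip":1,"slide":[0,0,3],"yaw":0},{"grip":1,"slide":[0,0,2],"yaw":0},{"grip":1,"slide":[0,0,0],"yaw":0}]'
python3 - <<'E'
from h import *
Z=np.zeros((600,800,3),np.uint8)
im={c:manip.camera(c) for c in K}
for c in K: cv2.imwrite(f"pics/{c}1.png",im[c])
Z[:420,:720]=cv2.resize(im["top"][145:215,230:350],None,fx=6,fy=6,interpolation=cv2.INTER_CUBIC)
a=cv2.resize(im["side"][110:230,200:300],None,fx=5,fy=5,interpolation=cv2.INTER_CUBIC)
cv2.imwrite("pics/z3.png",Z[:420,:720]);cv2.imwrite("pics/z4.png",a)
E
```

```text
clock: 6.7
position: [0.5899, -0.1131, 0.1455]
ee_rot: [0.64, 0.768, -0.001, -0.002]
ft_force: [0.1, -0.2, -4.2]
grip_width: 0.574
grasp_force: 42.9
```

View pics/z3.png

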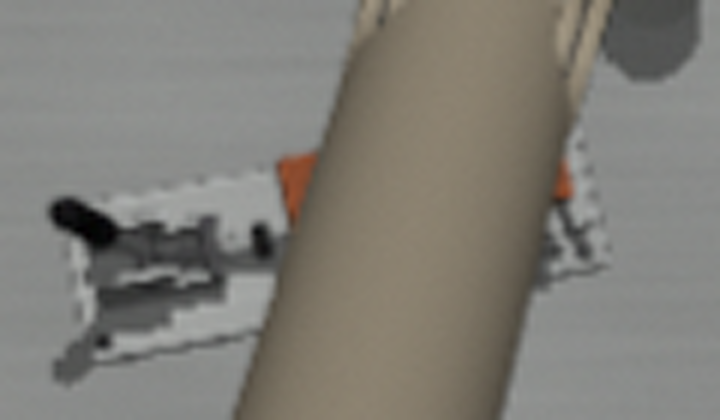

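View pics/z4.png

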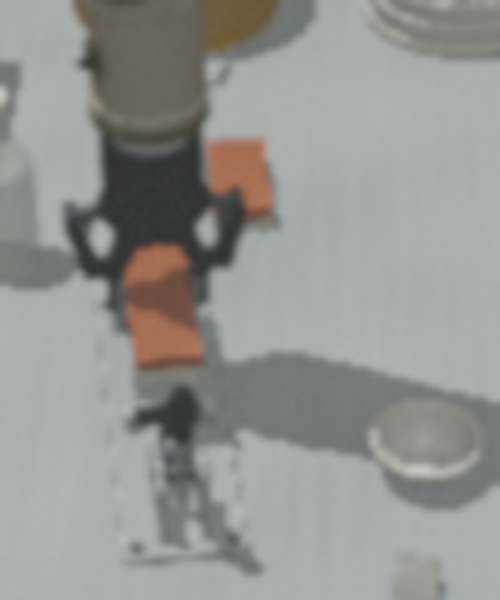

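Side crop: the held stone's near top edge runs from about (226.6,182) to (240.4,181), and the plate's bolts are at about (227,219) and (246,218). In the top crop the arm hides most of the stone, but its +x/+y corner shows at (276,171). The grip still points up near (243,181). Next I'll cancel the camera bias using the held stone and the ribs.

Run:
```python
from h import *
o=manip.get_obs();P=o["position"];q=o["ee_rot"];a=2*np.arctan2(q[1],q[0])-np.pi/2;print(P.round(4) if hasattr(P,'round') else P,"heading",a)
s=[P[0],P[1],a]; zt=P[2]-.0746+.025
for c,l in(("side",[[.025,.075,zt],[-.025,.075,zt]]),("top",[[.025,.075,zt]])): print(c,"pred stone corners",proj(c,fr(s,l)).round(1).tolist())
for c,u in(("side",(226.6,182.0)),("side",(240.4,181.2)),("top",(276,171.3))):
    w=ray(c,u,zt)-P;print(c,"local of seen",(np.cos(a)*w[0]+np.sin(a)*w[1]).round(4),(-np.sin(a)*w[0]+np.cos(a)*w[1]).round(4))
im=cv2.imread("pics/top0.png");g=cv2.cvtColor(im,cv2.COLOR_BGR2GRAY)
big=cv2.resize(g[155:215,230:340],None,fx=6,fy=6,interpolation=cv2.INTER_CUBIC)
n,lab,st,ce=cv2.connectedComponentsWithStats((big<80).astype(np.uint8))
W=[]
for i in range(1,n):
    if st[i,4]>400:
        m=cv2.minAreaRect(np.argwhere(lab==i)[:,::-1].astype(np.float32));u=(np.array(m[0])+.5)/6-.5+[230,155]
        w=ray("top",u,.014);print("dark",u.round(1),np.array(m[1]).round()/6,round(m[2],1),w.round(4));W.append(w)
# local seat of candidate holder poses
for p in([.5678,-.0133,.1822],[.576,-.0134,.1806],[.57,-.0173,.1716],[.571,-.014,.18]): print("seat",fr(p,[0,-.11,.0265]).round(4),"pivot",fr(p,[0,.05,.052]).round(4))
# bolts in side
for u in((227,219.2),(246,217.6),(236.5,218.4)): print("bolt",ray("side",u,.01).round(4))
```

```text
[ 0.5918 -0.1141  0.1489] heading 0.18072195226810917
side pred stone corners [[226.2, 180.1], [239.8, 178.9]]
top pred stone corners [[276.0, 169.5]]
side local of seen 0.0245 0.0856
side local of seen -0.0257 0.088
top local of seen 0.0193 0.0762
dark [316.6 176.9] [16.5         6.16666667] 81.6 [ 0.5994 -0.1745  0.014 ]
dark [284.1 182.5] [16.16666667  6.5       ] 72.0 [ 0.5819 -0.0655  0.014 ]
dark [324.7 182.1] [11.33333333  2.66666667] 60.4 [ 0.5812 -0.2008  0.014 ]
dark [253.8 185.5] [20.5        29.66666667] 79.8 [0.5731 0.0356 0.014 ]
dark [273.  185.4] [4.33333333 6.66666667] 18.4 [ 0.5723 -0.0283  0.014 ]
seat [[ 0.5877 -0.1215  0.0265]] pivot [[0.5587 0.0359 0.052 ]]
seat [[ 0.5958 -0.1216  0.0265]] pivot [[0.567  0.0358 0.052 ]]
seat [[ 0.5888 -0.1257  0.0265]] pivot [[0.5615 0.032  0.052 ]]
seat [[ 0.5907 -0.1222  0.0265]] pivot [[0.562  0.0352 0.052 ]]
bolt [0.5935 0.0756 0.01  ]
bolt [0.5255 0.0644 0.01  ]
bolt [0.5596 0.07   0.01  ]
```

```bash
python3 -m jog '[{"grip":1,"slide":[-0.2,0.15,1.5],"yaw":0},{"grip":1,"slide":[-0.2,0.15,1.5],"yaw":0},{"grip":1,"slide":[0,0,1],"yaw":0},{"grip":1,"slide":[0,0,0],"yaw":0},{"grip":1,"slide":[0,0,0],"yaw":0},{"grip":1,"slide":[0,0,0],"yaw":0}]'
python3 - <<'E'
from h import *
o0=manip.get_obs()["position"]
F={c:np.mean([manip.camera(c).astype(float) for _ in range(5)],0).astype(np.uint8) for c in K}
o=manip.get_obs();q=o["ee_rot"];print(np.round(o0,4),np.round(o["position"],4),2*np.arctan2(q[1],q[0])-np.pi/2,np.round(o["ft_force"],1))
for c in K: cv2.imwrite(f"pics/{c}2.png",F[c])
Z=np.zeros((600,800,3),np.uint8)
Z[:520,:360]=cv2.resize(F["side"][160:225,210:255],None,fx=8,fy=8,interpolation=cv2.INTER_CUBIC)
Z[:400,370:800]=cv2.resize(F["top"][155:205,265:308],None,fx=10,fy=8,interpolation=cv2.INTER_CUBIC)[:400]
cv2.imwrite("pics/z5.png",Z)
E
```

```text
clock: 7.4
position: [0.5956, -0.1182, 0.1084]
ee_rot: [0.641, 0.768, 0.0, 0.0]
ft_force: [0.1, -0.8, -3.2]
grip_width: 0.576
grasp_force: 42.9
[ 0.5956 -0.1182  0.1084] [ 0.5953 -0.118   0.1079] 0.1800614168269219 [ 0.6 -0.1 -2.5]
```

View pics/z5.png

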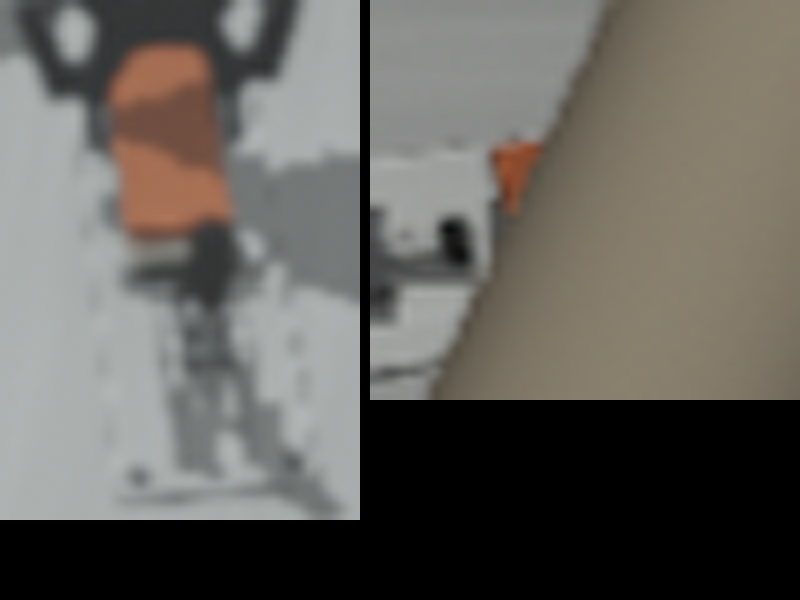

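Side crop: the plate's edges match the side-only holder fit (.576,-.0134,.1806). The stone's near red edge runs from (225.2,188.4) to (238.6,187). In the top crop the stone's corner is at (277,173.3), with the pad's black face at x≈274.5 and a clear gap between them.

Run:
```python
from h import *
P=np.array([.5954,-.1181,.1081]);a=.18;s=[P[0],P[1],a];zt=.0585
for dz in(0,.0125): print("side pred",proj("side",fr(s,[[.025,.075,zt-dz],[-.025,.075,zt-dz]])).round(1).tolist())
print("top pred",proj("top",fr(s,[[.025,.075,zt]])).round(1))
im=cv2.imread("pics/side2.png");m=comp(red(im)|((cv2.cvtColor(im,cv2.COLOR_BGR2HSV)[...,0]<14)&(cv2.cvtColor(im,cv2.COLOR_BGR2HSV)[...,1]>70)),(231,178),15)
for r in range(172,192): 
    x=np.where(m[r])[0]; 
    if len(x): print(r,x.min(),x.max(),end="; ")
print()
for y in(.075,.05,.03): print("side edges y",y,proj("side",fr(s,[[.025,y,zt],[-.025,y,zt]])).round(1).tolist())
for p in([.5678,-.0133,.1822],[.576,-.0134,.1806],[.57,-.0173,.1716]): print("pad face pred top",proj("top",fr(p,[[0,-.027,.0265],[0,-.027,.036]])).round(1).tolist())
```

```text
side pred [[225.7, 187.5], [239.1, 186.3]]
side pred [[225.9, 190.0], [239.2, 188.8]]
top pred [[276.7 171.9]]
172 223 236; 173 224 236; 174 224 236; 175 225 236; 176 224 236; 177 224 236; 178 224 236; 179 224 236; 180 225 236; 181 225 237; 182 225 237; 183 225 237; 184 225 238; 185 225 238; 186 225 238; 187 225 238; 188 226 234; 189 227 232; 
side edges y 0.075 [[225.7, 187.5], [239.1, 186.3]]
side edges y 0.05 [[225.1, 183.0], [238.4, 181.9]]
side edges y 0.03 [[224.7, 179.5], [237.8, 178.4]]
pad face pred top [[276.6, 184.3], [276.7, 183.6]]
pad face pred top [[276.6, 182.0], [276.7, 181.2]]
pad face pred top [[277.8, 183.8], [277.9, 183.1]]
```

```bash
python3 -m jog '[{"grip":1,"slide":[0.1,-0.15,0],"yaw":0},{"grip":1,"slide":[0,0,0.3],"yaw":0},{"grip":1,"slide":[0,0,0.2],"yaw":0},{"grip":1,"slide":[0,0,0.2],"yaw":0},{"grip":1,"slide":[0,0,0.1],"yaw":0},{"grip":1,"slide":[0,0,0],"yaw":0}]'
```

```text
clock: 8.5
position: [0.5935, -0.1173, 0.1]
ee_rot: [0.641, 0.768, -0.0, -0.0]
ft_force: [-3.3, 1.2, 1.6]
grip_width: 0.577
grasp_force: 43.5
```

```bash
python3 -m jog '[{"grip":1,"slide":[0,0,-0.2],"yaw":0},{"grip":1,"slide":[0,-0.15,0],"yaw":0},{"grip":1,"slide":[0,0,0.2],"yaw":0},{"grip":1,"slide":[0,0,0.1],"yaw":0},{"grip":1,"slide":[0,0,0],"yaw":0}]'
```

```text
clock: 9.0
position: [0.592, -0.1176, 0.0985]
ee_rot: [0.641, 0.768, -0.0, -0.0]
ft_force: [-0.5, 0.3, -3.3]
grip_width: 0.576
grasp_force: 43.0
```

```bash
python3 -m jog '[{"grip":1,"slide":[0,0,0.2],"yaw":0},{"grip":1,"slide":[0,0,0.2],"yaw":0},{"grip":1,"slide":[0,0,0],"yaw":0}]'
```

```text
clock: 9.3
position: [0.592, -0.1176, 0.0945]
ee_rot: [0.641, 0.768, -0.0, -0.0]
ft_force: [0.4, 0.1, -3.2]
grip_width: 0.576
grasp_force: 43.0
```

```bash
python3 -m jog '[{"grip":1,"slide":[0,0,0.2],"yaw":0},{"grip":1,"slide":[0,0,0.2],"yaw":0},{"grip":1,"slide":[0,0,0.1],"yaw":0},{"grip":1,"slide":[0,0,0.1],"yaw":0},{"grip":1,"slide":[0,0,0],"yaw":0}]'
```

```text
clock: 9.8
position: [0.5921, -0.1177, 0.0888]
ee_rot: [0.641, 0.768, 0.0, -0.0]
ft_force: [0.5, -0.6, -2.8]
grip_width: 0.577
grasp_force: 43.0
```

```bash
python3 -m jog '[{"grip":1,"slide":[0,0,0.1],"yaw":0},{"grip":1,"slide":[0,0,0.05],"yaw":0},{"grip":1,"slide":[0,0,0],"yaw":0}]'
```

```text
clock: 10.1
position: [0.5922, -0.1177, 0.0886]
ee_rot: [0.641, 0.768, 0.0, -0.0]
ft_force: [-6.5, 1.5, 11.5]
grip_width: 0.575
grasp_force: 44.6
```

```bash
python3 -m jog '[{"grip":1,"slide":[0,0,-0.1],"yaw":0},{"grip":1,"slide":[0,0,0],"yaw":0},{"grip":0.1,"slide":[0,0,0],"yaw":0},{"grip":-0.3,"slide":[0,0,0],"yaw":0},{"grip":-0.6,"slide":[0,0,0],"yaw":0},{"grip":-0.7,"slide":[0,0,0],"yaw":0},{"grip":-0.7,"slide":[0,0,0],"yaw":0},{"grip":-0.7,"slide":[0,0,0],"yaw":0}]'
```

```text
clock: 10.9
position: [0.5921, -0.1176, 0.0883]
ee_rot: [0.641, 0.768, 0.0, -0.0]
ft_force: [-0.4, 0.4, -0.1]
grip_width: 0.854
grasp_force: 0.0
```

```bash
python3 -m jog '[{"grip":-0.7,"slide":[0,0,-1],"yaw":0},{"grip":-0.7,"slide":[0,0,-2],"yaw":0},{"grip":-0.7,"slide":[0,0,-4],"yaw":0},{"grip":-0.7,"slide":[0,0,-4],"yaw":0},{"grip":-0.7,"slide":[0,0,-4],"yaw":0},{"grip":-0.7,"slide":[0,0,-4],"yaw":0},{"grip":-0.7,"slide":[0,0,-2],"yaw":0}]'
python3 -m jog '[{"grip":1,"slide":[-2,-4,0],"yaw":0},{"grip":1,"slide":[-2,-4,0],"yaw":0},{"grip":1,"slide":[-2,-4,0],"yaw":0},{"grip":1,"slide":[-2,-4,0],"yaw":0},{"grip":1,"slide":[-2,-4,0],"yaw":0},{"grip":1,"slide":[0,0,0],"yaw":0}]'
python3 - <<'E'
from h import *
F={c:np.mean([manip.camera(c).astype(float) for _ in range(4)],0).astype(np.uint8) for c in K}
for c in K: cv2.imwrite(f"pics/{c}3.png",F[c])
Z=np.zeros((600,800,3),np.uint8)
Z[:420,:440]=cv2.resize(F["side"][155:225,205:260],None,fx=8,fy=6,interpolation=cv2.INTER_CUBIC)[:420,:440]
T=cv2.resize(F["top"][155:215,230:340],None,fx=6,fy=6,interpolation=cv2.INTER_CUBIC)
cv2.imwrite("pics/z6.png",np.vstack([T[:360],np.pad(cv2.resize(F["side"][160:225,205:260],None,fx=3.6,fy=3.6,interpolation=cv2.INTER_CUBIC),((0,0),(0,462),(0,0)))]))
E
```

```text
clock: 11.6
position: [0.5927, -0.1183, 0.3031]
ee_rot: [0.641, 0.768, 0.002, 0.002]
ft_force: [1.0, 0.1, -0.4]
grip_width: 0.847
grasp_force: 0.0
clock: 12.2
position: [0.4087, -0.2563, 0.2994]
ee_rot: [0.644, 0.765, 0.001, 0.0]
ft_force: [0.2, 0.9, -0.2]
grip_width: 0.003
grasp_force: 0.0
```

View pics/z6.png

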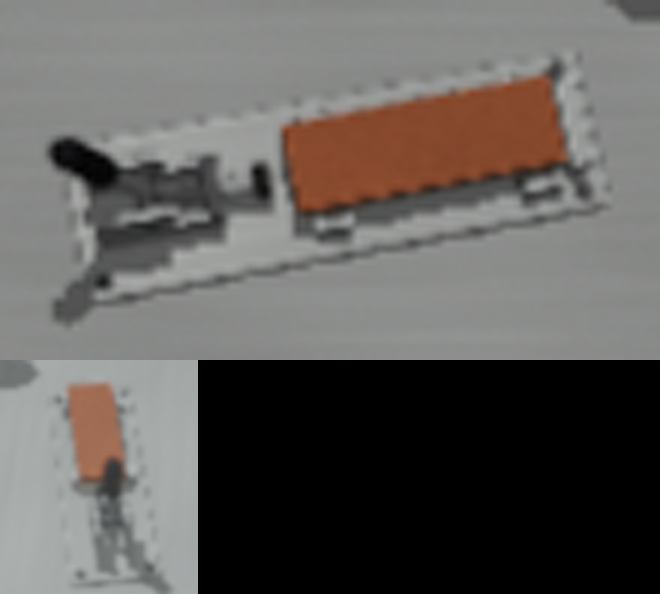

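The stone is seated flat between the guides and square to them, with its right end near the stop (about (325,178)) and a small gap to the pad at the left. The grip is still upright, at about (244,181) in top and (236,189) in side. Next I'll estimate the handle angle.

Run:
```python
from h import *
p=[.572,-.0125,.18]
im={c:cv2.imread(f"pics/{c}3.png") for c in K}
mk={}
for c,r in(("top",(236,172,254,190)),("side",(225,180,245,200))):
    g=cv2.cvtColor(im[c],cv2.COLOR_BGR2GRAY);m=np.zeros_like(g);x0,y0,x1,y1=r;m[y0:y1,x0:x1]=g[y0:y1,x0:x1]<65
    n,l,st,ce=cv2.connectedComponentsWithStats(m)
    i=1+np.argmax(st[1:,4]);ys,xs=np.where(l==i);mk[c]=(l==i).astype(float)
    print(c,st[i],ce[i].round(1),cv2.minAreaRect(np.c_[xs,ys].astype(np.float32)))
for th in np.arange(1.0,2.0,.1):
    u=np.array([0,np.cos(th),np.sin(th)])
    print(th.round(2),*[proj(c,fr(p,[np.array([0,.05,.052])+r*u for r in(.055,.125)])).round(1).tolist() for c in("top","side")])
```

```text
top [238 178  16  12  74] [245.2 182.7] ((246.09930419921875, 183.18148803710938), (17.379724502563477, 6.041522979736328), 24.443954467773438)
side [234 188   4  10  31] [235.7 192.7] ((235.5, 192.5), (9.0, 3.0), 90.0)
1.0 [[244.0, 183.9], [231.3, 181.5]] [[236.5, 200.1], [237.3, 195.4]]
1.1 [[245.5, 183.4], [234.7, 180.3]] [[236.4, 198.6], [236.9, 191.8]]
1.2 [[247.1, 182.9], [238.3, 179.2]] [[236.2, 197.2], [236.5, 188.4]]
1.3 [[248.7, 182.5], [242.2, 178.1]] [[236.0, 195.8], [236.1, 185.1]]
1.4 [[250.3, 182.1], [246.1, 177.1]] [[235.8, 194.5], [235.7, 182.1]]
1.5 [[252.1, 181.7], [250.2, 176.2]] [[235.7, 193.3], [235.3, 179.4]]
1.6 [[253.8, 181.4], [254.3, 175.4]] [[235.5, 192.2], [234.9, 176.9]]
1.7 [[255.5, 181.1], [258.4, 174.7]] [[235.3, 191.2], [234.6, 174.8]]
1.8 [[257.2, 180.8], [262.4, 174.2]] [[235.2, 190.4], [234.2, 172.9]]
1.9 [[258.8, 180.6], [266.3, 173.7]] [[235.0, 189.7], [233.9, 171.4]]
```

```bash
python3 -m jog '[{"grip":1,"slide":[3.7,2.89,0],"yaw":-0.009},{"grip":1,"slide":[3.7,2.89,0],"yaw":0},{"grip":1,"slide":[3.7,2.89,0],"yaw":0},{"grip":1,"slide":[3.7,2.89,0],"yaw":0},{"grip":1,"slide":[3.7,2.89,0],"yaw":0},{"grip":1,"slide":[3.7,2.89,0],"yaw":0},{"grip":1,"slide":[3.7,2.89,0],"yaw":0},{"grip":1,"slide":[0,0,0],"yaw":0}]'
cat > loc.py <<'E'
from h import *
o=manip.get_obs();P=np.array(o["position"]);q=o["ee_rot"];p=[.572,-.0125,.18];d=P[:2]-p[:2]
c,s=np.cos(p[2]),np.sin(p[2]);F=np.array(o["ft_force"])
lx,ly=1e3*(c*d[0]+s*d[1]),1e3*(-s*d[0]+c*d[1])
print("local x %.1f y %.1f z %.1f | edge y %.1f z %.1f | head %.3f | F x %.1f y %.1f z %.1f"%(lx,ly,P[2]*1e3,ly+11,P[2]*1e3-73,2*np.arctan2(q[1],q[0])-np.pi/2,c*F[0]+s*F[1],-s*F[0]+c*F[1],F[2]))
E
python3 loc.py
```

```text
clock: 13.4
position: [0.565, 0.0485, 0.297]
ee_rot: [0.633, 0.774, 0.0, -0.001]
ft_force: [-0.7, -0.7, 0.2]
grip_width: -0.004
grasp_force: 0.0
local x 4.1 y 61.3 z 297.0 | edge y 72.3 z 224.0 | head 0.199 | F x -0.8 y -0.6 z 0.2
```

```bash
python3 -m jog '[{"grip":1,"slide":[-1.6,-0.4,0],"yaw":0.019},{"grip":1,"slide":[0,0,2],"yaw":0},{"grip":1,"slide":[0,0,3],"yaw":0},{"grip":1,"slide":[0,0,2.2],"yaw":0},{"grip":1,"slide":[0,0,0],"yaw":0}]'; python3 loc.py
```

```text
clock: 13.9
position: [0.5611, 0.0224, 0.2235]
ee_rot: [0.645, 0.764, -0.002, -0.001]
ft_force: [-0.4, 0.2, 0.3]
grip_width: 0.0
grasp_force: 0.0
local x -4.4 y 36.3 z 223.5 | edge y 47.3 z 150.5 | head 0.168 | F x -0.3 y 0.3 z 0.3
```

```bash
python3 -m jog '[{"grip":1,"slide":[1,0.4,0],"yaw":-0.01},{"grip":1,"slide":[0.7,0,0],"yaw":0},{"grip":1,"slide":[0.4,0,0],"yaw":0},{"grip":1,"slide":[0,0,0],"yaw":0}]'; python3 loc.py
```

```text
clock: 14.3
position: [0.5632, 0.0464, 0.2272]
ee_rot: [0.64, 0.768, 0.001, 0.0]
ft_force: [-0.2, 0.3, -1.3]
grip_width: -0.001
grasp_force: 0.0
local x 1.9 y 59.5 z 227.2 | edge y 70.5 z 154.2 | head 0.182 | F x -0.1 y 0.3 z -1.3
```

```bash
python3 -m jog '[{"grip":1,"slide":[0.36,-0.1,0.28],"yaw":0},{"grip":1,"slide":[0.36,0,0.28],"yaw":0},{"grip":1,"slide":[0.47,0,0.16],"yaw":0},{"grip":1,"slide":[0.48,0,0.17],"yaw":0},{"grip":1,"slide":[0,0,0],"yaw":0}]'; python3 loc.py
python3 -m jog '[{"grip":1,"slide":[0.46,0,0.21],"yaw":0},{"grip":1,"slide":[0.46,0,0.21],"yaw":0},{"grip":1,"slide":[0,0,0],"yaw":0}]'; python3 loc.py
```

```text
clock: 14.8
position: [0.5588, 0.0624, 0.2171]
ee_rot: [0.64, 0.768, -0.0, -0.0]
ft_force: [-0.5, 0.8, -0.6]
grip_width: -0.001
grasp_force: 0.0
local x 0.4 y 76.1 z 217.1 | edge y 87.1 z 144.1 | head 0.181 | F x -0.4 y 0.9 z -0.6
clock: 15.1
position: [0.5572, 0.0715, 0.2129]
ee_rot: [0.64, 0.768, -0.0, -0.0]
ft_force: [-0.9, -1.3, 0.2]
grip_width: -0.003
grasp_force: 0.0
local x 0.4 y 85.3 z 212.9 | edge y 96.3 z 139.9 | head 0.181 | F x -1.1 y -1.1 z 0.2
```

```bash
python3 -m jog '[{"grip":1,"slide":[0.43,0,0.25],"yaw":0},{"grip":1,"slide":[0.43,0,0.26],"yaw":0},{"grip":1,"slide":[0,0,0],"yaw":0}]'; python3 loc.py
python3 -m jog '[{"grip":1,"slide":[0.41,0,0.29],"yaw":0},{"grip":1,"slide":[0.40,0,0.30],"yaw":0},{"grip":1,"slide":[0,0,0],"yaw":0}]'; python3 loc.py
```

```text
clock: 15.4
position: [0.5556, 0.0799, 0.2077]
ee_rot: [0.64, 0.768, -0.0, -0.0]
ft_force: [0.4, -1.1, -0.3]
grip_width: 0.002
grasp_force: 0.0
local x 0.4 y 93.8 z 207.7 | edge y 104.8 z 134.7 | head 0.181 | F x 0.2 y -1.2 z -0.3
clock: 15.7
position: [0.5541, 0.0877, 0.2018]
ee_rot: [0.64, 0.768, -0.0, -0.0]
ft_force: [0.0, 0.4, -0.1]
grip_width: -0.004
grasp_force: 0.0
local x 0.4 y 101.8 z 201.8 | edge y 112.8 z 128.8 | head 0.181 | F x 0.1 y 0.3 z -0.1
```

Run:
```python
from h import *
F={c:np.mean([manip.camera(c).astype(float) for _ in range(3)],0).astype(np.uint8) for c in K}
for c in K: cv2.imwrite(f"pics/{c}4.png",F[c])
Z=np.zeros((600,800,3),np.uint8)
Z[:600,:400]=cv2.resize(F["side"][140:240,200:267],(400,600),interpolation=cv2.INTER_CUBIC)
Z[:400,400:]=cv2.resize(F["top"][150:217,215:282],(400,400),interpolation=cv2.INTER_CUBIC)
cv2.imwrite("pics/z7.png",Z)
for c in K: print(c,"tip",proj(c,fr([.572,-.0125,.18],[[0,.1018,.1288],[0,.1128,.1288],[-.015,.1128,.1288],[.015,.1128,.1288]])).round(1).tolist())
```

```text
side tip [[237.0, 198.2], [237.4, 200.5], [241.8, 200.1], [232.9, 200.9]]
top tip [[236.8, 182.8], [233.3, 183.5], [234.1, 188.2], [232.4, 178.9]]
```

View pics/z7.png

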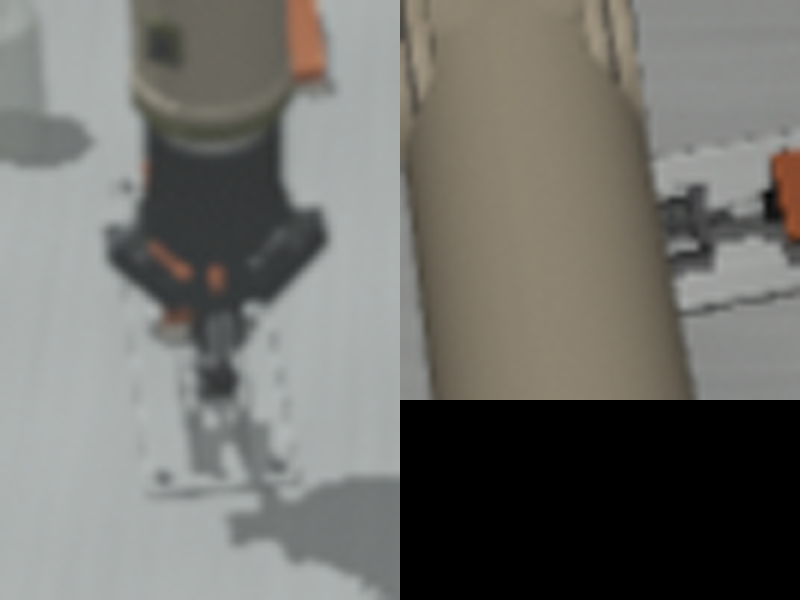

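Side view: the grip's end is now at about (236,203), just in front of the fingertip, so the handle has swung to about 0.8 rad. In the top view the pad is against the stone. I'll go on pushing.

```bash
python3 -m jog '[{"grip":1,"slide":[0.38,0,0.33],"yaw":0},{"grip":1,"slide":[0.37,0,0.35],"yaw":0},{"grip":1,"slide":[0,0,0],"yaw":0}]'; python3 loc.py
python3 -m jog '[{"grip":1,"slide":[0.34,0,0.36],"yaw":0},{"grip":1,"slide":[0.33,0,0.37],"yaw":0},{"grip":1,"slide":[0,0,0],"yaw":0}]'; python3 loc.py
```

```text
clock: 16.3
position: [0.5528, 0.0952, 0.1949]
ee_rot: [0.64, 0.768, -0.0, -0.0]
ft_force: [-0.3, 0.3, -0.0]
grip_width: 0.0
grasp_force: 0.0
local x 0.3 y 109.4 z 194.9 | edge y 120.4 z 121.9 | head 0.181 | F x -0.2 y 0.3 z -0.0
clock: 16.6
position: [0.5521, 0.1012, 0.1882]
ee_rot: [0.641, 0.768, 0.0, 0.0]
ft_force: [0.1, -2.1, 7.0]
grip_width: 0.001
grasp_force: 3.2
local x 0.7 y 115.5 z 188.2 | edge y 126.5 z 115.2 | head 0.180 | F x -0.3 y -2.1 z 7.0
```

```bash
python3 -m jog '[{"grip":1,"slide":[0.3,0,0.4],"yaw":0},{"grip":1,"slide":[0.3,0,0.41],"yaw":0},{"grip":1,"slide":[0,0,0],"yaw":0}]'; python3 loc.py
```

```text
clock: 16.9
position: [0.5513, 0.1071, 0.1808]
ee_rot: [0.641, 0.768, 0.001, 0.0]
ft_force: [-1.6, -2.5, 12.1]
grip_width: 0.004
grasp_force: 5.5
local x 1.1 y 121.3 z 180.8 | edge y 132.3 z 107.8 | head 0.180 | F x -2.1 y -2.2 z 12.1
```

```bash
python3 -m jog '[{"grip":1,"slide":[0.13,0,0.2],"yaw":0},{"grip":1,"slide":[0,0,0],"yaw":0}]' >/dev/null; python3 loc.py; python3 -m jog '[{"grip":1,"slide":[0.13,0,0.2],"yaw":0},{"grip":1,"slide":[0,0,0],"yaw":0}]'>/dev/null; python3 loc.py
```

```text
local x 1.3 y 122.4 z 179.2 | edge y 133.4 z 106.2 | head 0.180 | F x -2.1 y -1.6 z 12.3
local x 1.3 y 123.7 z 177.3 | edge y 134.7 z 104.3 | head 0.180 | F x -2.4 y -1.9 z 13.2
```

```bash
for i in 1 2; do :; done; python3 -m jog '[{"grip":1,"slide":[0.12,0,0.2],"yaw":0},{"grip":1,"slide":[0,0,0],"yaw":0}]' >/dev/null; python3 loc.py; python3 -m jog '[{"grip":1,"slide":[0.12,0,0.2],"yaw":0},{"grip":1,"slide":[0,0,0],"yaw":0}]'>/dev/null; python3 loc.py
```

```text
local x 1.3 y 124.9 z 175.4 | edge y 135.9 z 102.4 | head 0.180 | F x -2.9 y -2.1 z 13.3
local x 1.3 y 126.1 z 173.4 | edge y 137.1 z 100.4 | head 0.180 | F x -1.4 y -1.2 z 13.6
```

```bash
python3 -m jog '[{"grip":1,"slide":[0.11,0,0.2],"yaw":0},{"grip":1,"slide":[0,0,0],"yaw":0}]' >/dev/null; python3 loc.py; python3 -m jog '[{"grip":1,"slide":[0.1,0,0.2],"yaw":0},{"grip":1,"slide":[0,0,0],"yaw":0}]'>/dev/null; python3 loc.py;  python3 -m jog '[{"grip":1,"slide":[0.1,0,0.2],"yaw":0},{"grip":1,"slide":[0,0,0],"yaw":0}]'>/dev/null; python3 loc.py
```

```text
local x 1.3 y 127.3 z 171.4 | edge y 138.3 z 98.4 | head 0.180 | F x -2.0 y -1.5 z 12.9
local x 1.3 y 128.4 z 169.3 | edge y 139.4 z 96.3 | head 0.180 | F x -2.7 y -1.2 z 13.0
local x 1.3 y 129.3 z 167.3 | edge y 140.3 z 94.3 | head 0.180 | F x -1.7 y -1.3 z 11.9
```

Past the peak and falling now; I'll continue in small steps.

```bash
python3 -m jog '[{"grip":1,"slide":[0.09,0,0.2],"yaw":0},{"grip":1,"slide":[0,0,0],"yaw":0}]' >/dev/null; python3 loc.py; python3 -m jog '[{"grip":1,"slide":[0.09,0,0.2],"yaw":0},{"grip":1,"slide":[0,0,0],"yaw":0}]'>/dev/null; python3 loc.py;  python3 -m jog '[{"grip":1,"slide":[0.08,0,0.2],"yaw":0},{"grip":1,"slide":[0,0,0],"yaw":0}]'>/dev/null; python3 loc.py
```

```text
local x 1.3 y 130.3 z 165.2 | edge y 141.3 z 92.2 | head 0.180 | F x -1.7 y -0.5 z 12.4
local x 1.2 y 131.3 z 163.1 | edge y 142.3 z 90.1 | head 0.180 | F x -1.3 y -0.2 z 11.2
local x 1.2 y 132.3 z 161.0 | edge y 143.3 z 88.0 | head 0.180 | F x -1.8 y -0.4 z 10.2
```

```bash
python3 -m jog '[{"grip":1,"slide":[0.07,0,0.2],"yaw":0},{"grip":1,"slide":[0,0,0],"yaw":0}]' >/dev/null; python3 loc.py; python3 -m jog '[{"grip":1,"slide":[0.06,0,0.2],"yaw":0},{"grip":1,"slide":[0,0,0],"yaw":0}]'>/dev/null; python3 loc.py
```

```text
local x 1.1 y 133.2 z 158.8 | edge y 144.2 z 85.8 | head 0.180 | F x -1.4 y 0.4 z 8.0
local x 1.0 y 133.9 z 156.7 | edge y 144.9 z 83.7 | head 0.180 | F x -1.5 y 0.1 z 7.0
```

```bash
python3 -m jog '[{"grip":1,"slide":[0.06,0,0.2],"yaw":0},{"grip":1,"slide":[0,0,0],"yaw":0}]' >/dev/null; python3 loc.py; python3 -m jog '[{"grip":1,"slide":[0.05,0,0.2],"yaw":0},{"grip":1,"slide":[0,0,0],"yaw":0}]'>/dev/null; python3 loc.py;  python3 -m jog '[{"grip":1,"slide":[0.05,0,0.15],"yaw":0},{"grip":1,"slide":[0,0,0],"yaw":0}]'>/dev/null; python3 loc.py
```

```text
local x 0.9 y 134.7 z 154.5 | edge y 145.7 z 81.5 | head 0.181 | F x -1.3 y 1.1 z 5.7
local x 0.7 y 135.3 z 152.2 | edge y 146.3 z 79.2 | head 0.181 | F x -0.3 y 2.3 z 3.9
local x 0.6 y 135.5 z 150.6 | edge y 146.5 z 77.6 | head 0.181 | F x 0.7 y 2.2 z 3.6
```

```bash
python3 -m jog '[{"grip":1,"slide":[0,0,0.15],"yaw":0},{"grip":1,"slide":[0,0,0],"yaw":0}]' >/dev/null; python3 loc.py; python3 -m jog '[{"grip":1,"slide":[0,0,0.15],"yaw":0},{"grip":1,"slide":[0,0,0],"yaw":0}]'>/dev/null; python3 loc.py
```

```text
local x 0.4 y 134.8 z 148.8 | edge y 145.8 z 75.8 | head 0.180 | F x -0.2 y 0.7 z 1.6
local x 0.2 y 134.4 z 147.1 | edge y 145.4 z 74.1 | head 0.180 | F x 0.6 y -0.4 z 0.4
```

```bash
python3 -m jog '[{"grip":1,"slide":[0,0,0.15],"yaw":0},{"grip":1,"slide":[0,0,0],"yaw":0}]' >/dev/null; python3 loc.py; python3 -m jog '[{"grip":1,"slide":[0,0,0.1],"yaw":0},{"grip":1,"slide":[0,0,0],"yaw":0}]'>/dev/null; python3 loc.py; python3 -m jog '[{"grip":1,"slide":[0,0,0.1],"yaw":0},{"grip":1,"slide":[0,0,0],"yaw":0}]'>/dev/null; python3 loc.py
```

```text
local x 0.3 y 134.6 z 145.7 | edge y 145.6 z 72.7 | head 0.180 | F x 0.2 y 0.7 z -0.8
local x 0.4 y 134.8 z 144.9 | edge y 145.8 z 71.9 | head 0.180 | F x -0.3 y 0.6 z 0.1
local x 0.5 y 134.8 z 144.0 | edge y 145.8 z 71.0 | head 0.180 | F x 0.3 y 1.0 z -1.1
```

```bash
for s in 1; do python3 -m jog '[{"grip":1,"slide":[0,0,0.1],"yaw":0},{"grip":1,"slide":[0,0,0],"yaw":0}]' >/dev/null; python3 loc.py; done; python3 -m jog '[{"grip":1,"slide":[0,0,0.1],"yaw":0},{"grip":1,"slide":[0,0,0],"yaw":0}]'>/dev/null; python3 loc.py
```

```text
local x 0.5 y 134.8 z 143.0 | edge y 145.8 z 70.0 | head 0.180 | F x 0.9 y 0.7 z -0.1
local x 0.5 y 134.8 z 142.0 | edge y 145.8 z 69.0 | head 0.180 | F x 0.4 y -0.1 z -0.3
```

```bash
python3 -m jog '[{"grip":1,"slide":[0,0,0.1],"yaw":0},{"grip":1,"slide":[0,0,0],"yaw":0}]' >/dev/null; python3 loc.py; python3 -m jog '[{"grip":1,"slide":[0,0,0.1],"yaw":0},{"grip":1,"slide":[0,0,0],"yaw":0}]'>/dev/null; python3 loc.py; python3 -m jog '[{"grip":1,"slide":[0,0,0.1],"yaw":0},{"grip":1,"slide":[0,0,0],"yaw":0}]'>/dev/null; python3 loc.py
```

```text
local x 0.5 y 134.9 z 141.0 | edge y 145.9 z 68.0 | head 0.180 | F x -0.5 y -0.4 z 0.3
local x 0.6 y 134.9 z 140.2 | edge y 145.9 z 67.2 | head 0.180 | F x 0.3 y -0.2 z 1.2
local x 0.8 y 134.9 z 139.4 | edge y 145.9 z 66.4 | head 0.180 | F x 0.1 y 0.2 z 4.8
```

```bash
python3 -m jog '[{"grip":1,"slide":[0,0,0.05],"yaw":0},{"grip":1,"slide":[0,0,0],"yaw":0}]' >/dev/null; python3 loc.py; python3 -m jog '[{"grip":1,"slide":[0,0,0.05],"yaw":0},{"grip":1,"slide":[0,0,0],"yaw":0}]'>/dev/null; python3 loc.py
```

```text
local x 0.9 y 135.0 z 139.1 | edge y 146.0 z 66.1 | head 0.180 | F x -2.1 y 1.1 z 6.6
local x 1.0 y 135.0 z 138.8 | edge y 146.0 z 65.8 | head 0.180 | F x -2.1 y 1.1 z 7.2
```

```bash
python3 -m jog '[{"grip":1,"slide":[0,0,0.08],"yaw":0},{"grip":1,"slide":[0,0,0],"yaw":0}]' >/dev/null; python3 loc.py; python3 -m jog '[{"grip":1,"slide":[0,0,0.05],"yaw":0},{"grip":1,"slide":[0,0,0],"yaw":0}]'>/dev/null; python3 loc.py
```

```text
local x 1.1 y 135.1 z 138.3 | edge y 146.1 z 65.3 | head 0.180 | F x -1.9 y 1.0 z 10.8
local x 1.2 y 135.1 z 138.0 | edge y 146.1 z 65.0 | head 0.180 | F x -2.9 y 1.2 z 10.4
```

```bash
python3 -m jog '[{"grip":1,"slide":[0,0,0.08],"yaw":0},{"grip":1,"slide":[0,0,0],"yaw":0}]' >/dev/null; python3 loc.py; python3 -m jog '[{"grip":1,"slide":[0,0,-0.2],"yaw":0},{"grip":1,"slide":[0,0,-0.2],"yaw":0},{"grip":1,"slide":[0,0,0],"yaw":0}]'>/dev/null; python3 loc.py;  python3 -m jog '[{"grip":1,"slide":[0,0,-1],"yaw":0},{"grip":1,"slide":[0,0,-3],"yaw":0},{"grip":1,"slide":[0,0,-4],"yaw":0},{"grip":1,"slide":[0,0,-4],"yaw":0},{"grip":1,"slide":[0,0,-4],"yaw":0},{"grip":1,"slide":[0,-4,-2],"yaw":0},{"grip":1,"slide":[0,-4,0],"yaw":0},{"grip":1,"slide":[0,-4,0],"yaw":0}]' | tail -6;python3 -m jog '[{"grip":1,"slide":[0,-4,0],"yaw":0},{"grip":1,"slide":[0,-4,0],"yaw":0},{"grip":1,"slide":[0,0,0],"yaw":0},{"grip":1,"slide":[0,0,0],"yaw":0}]'
python3 - <<'E'
from h import *
F={c:np.mean([manip.camera(c).astype(float) for _ in range(3)],0).astype(np.uint8) for c in K}
for c in K: cv2.imwrite(f"pics/{c}5.png",F[c])
Z=np.zeros((600,800,3),np.uint8)
Z[:510,:400]=cv2.resize(F["side"][155:240,200:267],(400,510),interpolation=cv2.INTER_CUBIC)
Z[:240,400:]=cv2.resize(F["top"][155:215,220:320],(400,240),interpolation=cv2.INTER_CUBIC)
Z[250:550,400:]=cv2.resize(F["top"],(400,300),interpolation=cv2.INTER_AREA)
cv2.imwrite("pics/z8.png",Z)
p=[.572,-.0125,.18]
for th in(0,.1,.2,.3,.5): print(th,[proj(c,fr(p,[[0,.05+.125*np.cos(th),.052+.125*np.sin(th)]])).round(1).tolist() for c in K])
E
```

```text
local x 1.4 y 135.1 z 137.4 | edge y 146.1 z 64.4 | head 0.180 | F x -2.6 y 0.8 z 14.1
local x 0.6 y 134.8 z 140.2 | edge y 145.8 z 67.2 | head 0.180 | F x 0.6 y 0.5 z 2.4
clock: 24.0
position: [0.4291, 0.0982, 0.3207]
ee_rot: [0.641, 0.768, 0.0, 0.0]
ft_force: [-0.1, 0.6, 0.7]
grip_width: -0.003
grasp_force: 0.0
clock: 24.4
position: [0.3514, 0.0842, 0.3207]
ee_rot: [0.641, 0.768, 0.001, 0.0]
ft_force: [1.0, -0.1, -0.3]
grip_width: -0.004
grasp_force: 0.0
0 [[[239.8, 229.3]], [[215.5, 192.9]]]
0.1 [[[239.8, 226.7]], [[215.4, 192.0]]]
0.2 [[[239.6, 223.8]], [[215.6, 191.0]]]
0.3 [[[239.5, 220.7]], [[216.3, 190.0]]]
0.5 [[[239.0, 213.8]], [[218.7, 187.7]]]
```

View pics/z8.png

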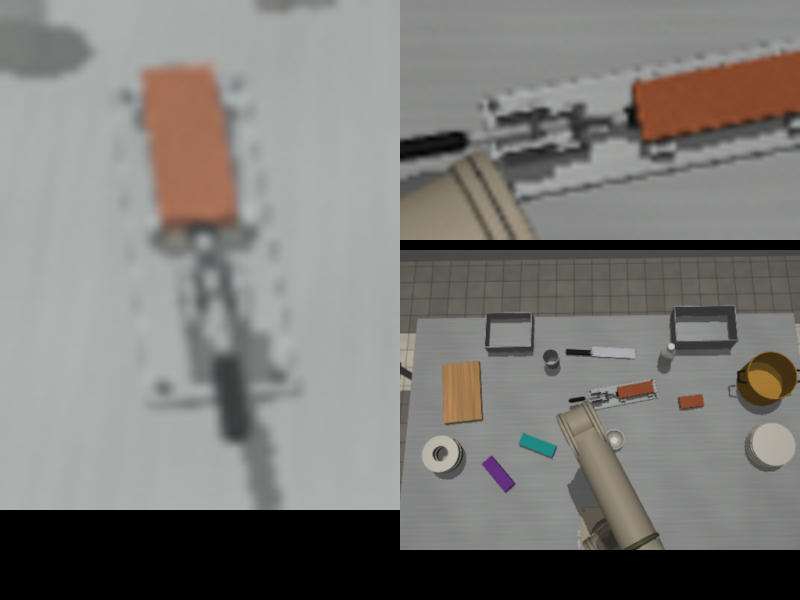

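The handle is down and nearly level, with the grip's end at side (239,228), or about 0.03 rad. It stayed there after I let go. The stone lies flat between the guides with the pad pressed against its end, and the robot is clear.

```bash
python3 -c "
from workcell import manip
print(manip.hand_in())"
```

```text
the job is handed in; nothing more can be done
None
```

The longer stone is lying in the holder and clamped: the handle went over centre, met its stop at about 14 N, stayed down when I let go, and the job is handed in (verdict not shown).

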